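Start a coarse clamp screw in its threaded boss and hold it

TASK

The square-head clamp screw of the blue-strapped clamping fixture stands loose in its threaded boss. Find the thread: turn the screw backward (counter-clockwise from above) until it drops one thread under its own weight, then turn it one full turn forward (clockwise) and finish gripping its head in the fingers, without letting go. Turn it no further than that, and leave the gauge, wrench and bearing lying round the fixture alone.

Things in the scene. Friction and masses are not known exactly. Their poses are not given: they have to be found in the camera images.
- nut_plate: Fixed clamping fixture: dark steel base plate 110 x 180 x 14 mm with a round threaded boss 48 mm across and a blue strap over it, 34 mm wide, along the fixture's y from -55 to +73 mm (brass washer on it, top 48 mm above the bench); a seal plate lies under the strap's +y end. Origin on the screw's axis at bench height; z up.
- thumb_screw: Clamp screw, upright, 0.32 to 0.48 kg: bright square head 24 x 24 mm (34 mm over corners), 34 mm tall, on a collar 38 mm across and 6 mm thick, above a dark right-hand thread of 6 mm lead. Origin at the centre of the square head, about 85 mm above the bench at the start (head 17 mm above and below it); z up, x and y square to the flats. Captive: it lifts only about 4 mm.
- head_top (a point): Centre of the head's top face; a yellow mark lies beside it towards +x. The screw sinks by its own weight only: fingers with about 1 mm play each side of the flats (opening 26 to 27 mm) turn it and let it drop, while a firm grip carries it. Fingers opened 50 mm or more clear the corners, so the hand can turn back round the head without lifting.
- screw_turn (a joint): Angle of the screw about its axis, rad; it grows clockwise seen from above (forward) and falls counter-clockwise (backward). At the start 0.8 to 1.4, with the thread start somewhere 0.4 to 1.8 rad backward from there; where exactly is not marked.
- screw_depth (a joint): How far the screw has sunk, m. At the start 0 to 0.002, on top of the first thread; turned backward it rises a little to about 0 and then drops to about 0.006 at the thread start; from there each full turn forward sinks it 0.006 more, so about 0.012 when started by one turn.
- gauge: Loose round white dial gauge lying flat, 108 x 56 x 18 mm, behind the fixture (+x side). Origin under its centre. Bystander.
- ring_wrench: Loose bright combination wrench lying flat, 186 x 29 x 8 mm, on the robot's side of the fixture. Origin under its centre. Bystander.
- bearing: Loose brass-coloured journal bearing, a ring 21 mm across and 14 mm tall, to the right of the fixture. Origin under its centre. Bystander.

How it is judged:
On the way, in this order (a step that is already met when the one before it is completed fails the run):
1. the screw, turned backward, has dropped one thread (value of joint screw_depth between 0.0045 and 0.0075 m and value of joint screw_turn below 0.8 rad), for 0.2 s.
2. the screw has been turned forward about one turn (value of joint screw_depth above 0.0105 m and value of joint screw_turn above 4 rad), for 0.2 s.
At the end, for the whole second after the job is handed in: The screw has sunk 10.5 to 13.5 mm (one turn forward from the drop, within a quarter turn), stands still, and the fingers grip its head with more than 5 N as the program finishes (all of step 2 and value of joint screw_depth below 0.0135 m and contact force between the fingers and thumb_screw above 5 N and angular speed of thumb_screw below 0.3 rad/s); the arm keeps its last pose, push and grip.
It fails at once if the screw is turned in half a turn too far (value of joint screw_depth above 0.0148 m).
It fails at once if the gauge, wrench or bearing is moved more than 20 mm (distance of any of gauge, ring_wrench, bearing from where it was at the start of the episode above 0.02 m).
It also fails if it takes over 72 s, if anything falls off the work surface, if the arm or the gripper's body presses on something with over 40 N, if the wrist force passes 120 N, or if a joint passes its speed limit or range.

ROBOT

A 7-joint arm with a two-finger parallel gripper is mounted at the origin on a cart in front of the work surface, level with it; the furniture and walls round the work are solid. World frame = base frame: x ahead of the robot, y to its left, z up, the work surface at z = 0. Lengths are in m, angles in rad, forces in N, time in s.
With the tool pointing down it reaches from about 0.425 to 0.925 m from the base axis. Payload 6.8 kg.
Tool frame: the origin (TCP) lies at the very end of the fingers, on their centre line; the grasp point (between the pads) lies 19 mm behind it; z points along the fingers, y is the line along which they close (so a half turn about z gives the same grasp; the last joint's range is limited). The gripper opens to 85 mm and grips with 20 to 120 N. Pads are 22 mm wide; open, the fingers measure 114 mm over their backs; the gripper's body (76 mm by 85 mm) begins 54 mm behind the grasp point. The pads swing forward as they close: fully open they stand 13 mm farther back than shut.
Start: joints at [0.997, 0.477, 0.022, 1.555, -0.011, 1.109, -0.083], TCP at [0.303, -0.603, 0.231] pointing down, gripper open.
Joint ranges: [-2.96, 2.96], [-0.34, 2.1], [-1.41, 1.46], [0.24, 2.44], [-1.37, 4.51], [0.17, 1.92], [-2.96, 2.96]. Speed limits (rad/s): [2.39, 2.39, 3.14, 3.14, 3.14, 3.14, 3.14].

INTERFACE

Orientations are given as a unit quaternion [w, x, y, z].
In Python, from station import bot gives the robot as it stands. The module is installed in compiled form; this text tells all that it offers.
- The arm moves only by the shell command python3 -m jog 'ROWS' [OPENING] [FORCE]. ROWS is JSON, a list of rows, each a list of 4 numbers: the shift along the tool's x, y, z in cm, then the turn about the tool's z in rad. In form: [[x, y, z, spin], ...]. A call has 1 to 20 rows; each row is the pose to reach, as a shift and turn from the pose commanded when the call began, along the tool's axes at that moment; what a row does not reach only later rows make up. A row lasts 1/12 s, in which the tool goes at most 41.7 mm and 7.16 degrees, less where a joint would pass 70% of its speed; a pose out of reach is approached as far as the arm can. A call with a gripper value outside its range is refused whole. OPENING is the closure, from -1 (fully open) to 1 (shut), set as the call begins (- or left out, the last holds). The fingers move at their own pace and stop on an object; FORCE is the grip in N (left out, the last holds). Time passes only in rows, so rows that repeat a pose let the fingers close. It gives the time, the measured TCP pose, the force, the opening and the grip force at its end, in the units of the state.
- bot.get_obs(): the state, without advancing time (a new reading comes with each control period).
- bot.read_camera(name): name is "scene" or "top" or "wrist"; returns a dict with "pixels" (400x640x3 uint8, red, green, blue), "depth" (400x640 float32, m along the optical axis (not along the pixel's ray), 0 where there is no reading), "fovy" (degrees; the focal length in pixels is half the picture's height over the tangent of half this angle, whatever the lens; pixels are square), "cx", "cy" (the principal point, pixels), "distortion" ([k1, k2, p1, p2, k3] as OpenCV has them; the pictures are not rectified), "pose" (4x4, takes a point from camera to world coordinates). Camera axes: x right, y down, z forward; pixel columns grow to the right and rows downward; lengths in m; the calibration is good to about 2 mm. A picture is of the moment at which its call begins.
- bot.hand_in(): hands the job in; it is judged then, once.
The state is a dict: "t": time; "q": joint angles; "joint_vel": joint speeds; "joint_torque": joint torques, N m; "eef_pos": TCP position; "tool_rot": TCP orientation; "contact_force": force on the tool from outside, world axes, zero at the start; "torque": the same for the moment, N m; "gripper_width": opening from 0.0 (shut) to 1.0 (fully open); "grasp_force": force on a finger pad.
Only numpy, scipy, OpenCV 4.12 (cv2) and the standard library are available. Lean on these libraries where they do the work, as an engineer would, in place of code of your own. Each camera call takes 0.05 s, during which the arm holds its last target. There are 200 camera calls.

## Working session

There is one attempt and no reset: what is moved stays moved. The work goes in short steps, Python scripts to look and compute and a shell command to move; the robot and the scene stay as the last step left them, time stands still between calls to the robot, and variables do not carry over. Pictures are saved under pics/ and viewed, at most 10 in all, crops included, and the job is handed in when it is done.

```bash
mkdir -p pics; cat > h.py <<'E'
import numpy as np,cv2
from station import bot
def cam(n):
    c=bot.read_camera(n); h=c["pixels"].shape[0]
    f=h/2/np.tan(np.radians(c["fovy"])/2)
    c["K"]=np.array([[f,0,c["cx"]],[0,f,c["cy"]],[0,0,1]]); c["d"]=np.array(c["distortion"],float); c["pose"]=np.array(c["pose"]); return c
def ray(c,uv):
    p=cv2.undistortPoints(np.array(uv,float).reshape(-1,1,2),c["K"],c["d"]).reshape(-1,2)
    d=np.c_[p,np.ones(len(p))]@c["pose"][:3,:3].T
    return c["pose"][:3,3],d
def plane(c,uv,z):
    o,d=ray(c,uv); return o+d*((z-o[2])/d[:,2])[:,None]
def dep(c,uv):
    o,d=ray(c,uv); u=np.round(np.array(uv).reshape(-1,2)).astype(int)
    return o+d*c["depth"][u[:,1],u[:,0]][:,None]
def save(c,n): cv2.imwrite("pics/"+n,c["pixels"][:,:,::-1])
E
python3 - <<'E'
from h import *
ims=[]
for n in("top","scene","wrist"):
    c=cam(n); print(n,c["pose"].round(3).tolist(),c["fovy"],c["d"]); save(c,n+"0.png"); 
    np.savez("pics/%s0.npz"%n,**{k:c[k] for k in("pixels","depth","K","d","pose")})
o=bot.get_obs(); print({k:np.round(v,3).tolist() for k,v in o.items()})
E
```

```text
top [[0.002, -0.986, 0.165, 0.421], [-1.0, -0.007, -0.028, 0.056], [0.028, -0.164, -0.986, 0.947], [0.0, 0.0, 0.0, 1.0]] 53.81214201700026 [-0.05032739  0.          0.          0.          0.        ]
scene [[0.844, -0.384, 0.374, 0.275], [-0.536, -0.592, 0.602, -0.489], [-0.01, -0.709, -0.706, 0.702], [0.0, 0.0, 0.0, 1.0]] 45.76679810915773 [-0.03974175  0.          0.          0.          0.        ]
wrist [[0.449, -0.855, -0.261, 0.369], [-0.894, -0.43, -0.129, -0.57], [-0.002, 0.291, -0.957, 0.373], [0.0, 0.0, 0.0, 1.0]] 64.22662013181497 [-0.059341  0.        0.        0.        0.      ]
{'t': 0.15, 'q': [0.997, 0.478, 0.022, 1.556, -0.011, 1.109, -0.083], 'joint_vel': [0.0, -0.001, -0.001, -0.006, 0.001, 0.002, 0.001], 'joint_torque': [0.003, -59.693, 1.61, -28.149, 0.013, 0.007, -0.0], 'eef_pos': [0.303, -0.603, 0.231], 'tool_rot': [-0.001, 0.973, 0.231, -0.0], 'contact_force': [0.476, 0.707, -0.63], 'torque': [-0.014, -0.007, -0.038], 'grasp_force': 0.0, 'gripper_width': 1.001}
```

View pics/top0.png

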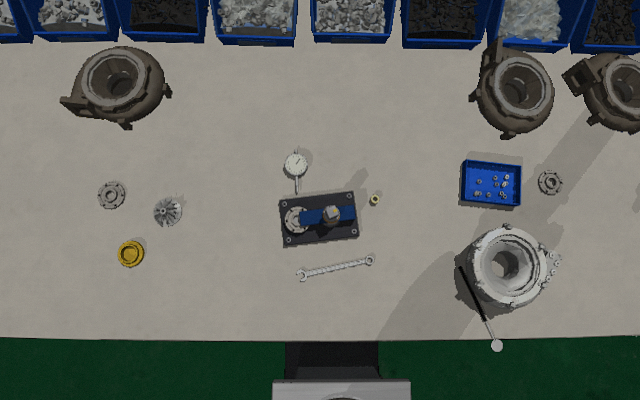

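View pics/scene0.png

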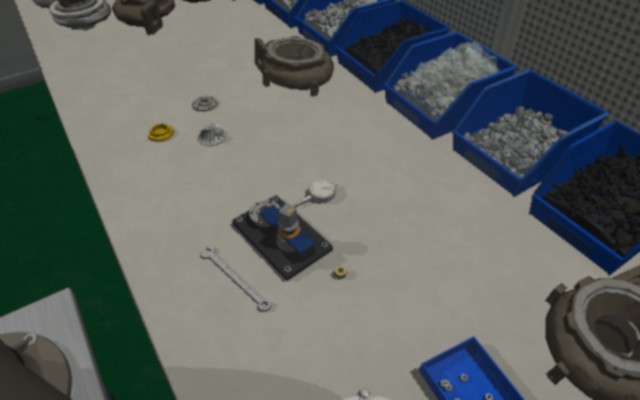

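The top view shows the fixture at about (318,218), with the screw head near (331,212) and the seal plate at the left, towards +y. The gauge is at (296,165), the bearing at (375,200) and the wrench at (335,268). Next I'll measure the head roughly by depth, and check it against the scene view, where it's at (288,215).

```bash
python3 - <<'E'
from h import *
for n,(u0,u1,v0,v1) in {"top":(270,390,180,250),"scene":(225,345,190,285)}.items():
    c=dict(np.load("pics/%s0.npz"%n))
    uu,vv=np.meshgrid(np.arange(u0,u1),np.arange(v0,v1)); uv=np.c_[uu.ravel(),vv.ravel()]
    P=dep(c,uv); m=(P[:,2]>0.085)&(P[:,2]<.13)
    print(n,m.sum(),np.median(P[m],0).round(4),P[m].min(0).round(3),P[m].max(0).round(3),uv[m].mean(0))
    m=(P[:,2]>0.008)&(P[:,2]<.02)
    print(cv2.minAreaRect(P[m][:,:2].astype(np.float32)*1000))
    m=(P[:,2]>0.006); print(P[m].min(0),P[m].max(0))
E
```

```text
top 129 [0.5315 0.0241 0.0998] [0.517 0.011 0.086] [0.545 0.039 0.104] [331.76744186 211.20155039]
((553.203369140625, 25.05139923095703), (152.10240173339844, 240.1313934326172), 7.555813312530518)
[ 0.421054   -0.09298306  0.00602357] [0.61859258 0.14783714 0.94703662]
scene 222 [0.5286 0.0208 0.0986] [0.515 0.009 0.085] [0.545 0.039 0.102] [287.22522523 211.94594595]
((534.116943359375, 49.061439514160156), (217.11691284179688, 207.51052856445312), 61.53657913208008)
[ 0.2751596  -0.48853182  0.0060026 ] [0.6744204  0.14934148 0.70229604]
```

```bash
python3 -m jog '[[0,0,-4,0],[0,0,-8,0],[48.5,-45.7,-8,0],[48.5,-45.7,-8,0],[48.5,-45.7,-8,0],[48.5,-45.7,-8,0],[48.5,-45.7,-8,0],[48.5,-45.7,-8,0],[48.5,-45.7,-8,0],[48.5,-45.7,-8,0],[48.5,-45.7,-8,0],[48.5,-45.7,-8,0],[48.5,-45.7,-8,0],[48.5,-45.7,-8,0],[48.5,-45.7,-8,0],[48.5,-45.7,-8,0],[48.5,-45.7,-8,0],[48.5,-45.7,-8,0],[48.5,-45.7,-8,0],[48.5,-45.7,-8,0]]'; python3 -m jog '[[0,0,2,0],[0,0,4,0],[0,0,4,0],[0,0,4,0]]'
python3 - <<'E'
from h import *
c=cam("wrist");save(c,"w1.png");np.savez("pics/w1.npz",**{k:c[k] for k in("pixels","depth","K","d","pose")})
o=bot.get_obs();print(o["q"],o["eef_pos"],o["tool_rot"],o["t"])
E
```

```text
t: 1.82
eef_pos: [0.5313, 0.026, 0.311]
tool_rot: [-0.001, 0.972, 0.234, -0.0]
contact_force: [0.0, -0.7, -0.5]
gripper_width: 0.995
grasp_force: 0.0
t: 2.15
eef_pos: [0.5303, 0.0213, 0.2706]
tool_rot: [0.0, 0.973, 0.23, -0.001]
contact_force: [0.2, -0.4, -0.1]
gripper_width: 1.001
grasp_force: 0.0
[ 0.18993831  0.23170942 -0.40832092  1.82674714  0.10263034  1.10408889
 -1.36169997] [0.53117489 0.02184913 0.27174107] [ 1.51296176e-04  9.73203708e-01  2.29944523e-01 -1.91326361e-04] 2.2
```

View pics/w1.png

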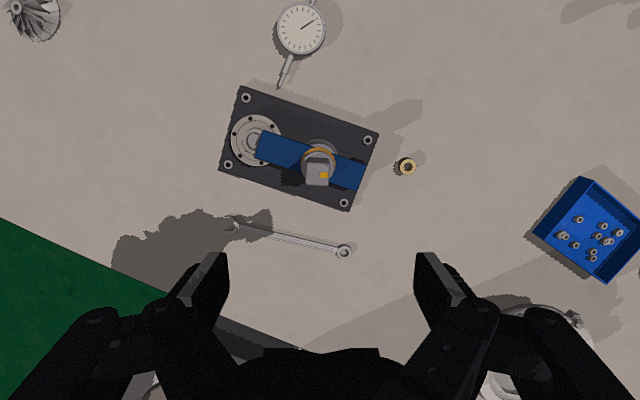

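The wrist view shows the square head's top face at about (317,174) with the yellow mark at (324,175). The brass washer lies behind it. I'll measure the face and its angle here, then compare with the top view.

```bash
cat > head.py <<'E'
from h import *
def head(c,zmin,zmax,box,g=0):
    u0,u1,v0,v1=box
    uu,vv=np.meshgrid(np.arange(u0,u1),np.arange(v0,v1)); uv=np.c_[uu.ravel(),vv.ravel()]
    P=dep(c,uv); m=(P[:,2]>zmin)&(P[:,2]<zmax); z=np.median(P[m][:,2])
    m=abs(P[:,2]-z)<.004; P=P[m]; uv=uv[m]
    r=cv2.minAreaRect((P[:,:2]*1000).astype(np.float32))
    col=c["pixels"][uv[:,1],uv[:,0]].astype(int); y=(col[:,0]-col[:,2]>70)&(col[:,1]-col[:,2]>40)
    return z,P.mean(0),r,P[y].mean(0) if y.any() else None,uv[y].mean(0),uv.mean(0)
E
python3 - <<'E'
from head import *
c=dict(np.load("pics/w1.npz"))
print([np.round(x,4) if not isinstance(x,tuple) else x for x in head(c,.092,.115,(290,345,145,205))])
p=c["pixels"][130:215,260:380]
cv2.imwrite("pics/w1c.png",cv2.resize(p,None,fx=6,fy=6,interpolation=cv2.INTER_CUBIC)[:,:,::-1])
# two-view ray intersection: yellow mark
t=dict(np.load("pics/top0.npz"))
def yel(c,box):
    u0,u1,v0,v1=box;q=cv2.cvtColor(c["pixels"][v0:v1,u0:u1],cv2.COLOR_RGB2HSV)
    return q
for n,cc,b in(("w",c,(305,332,160,190)),("t",t,(318,346,198,224))):
    q=yel(cc,b);m=(q[...,0]>20)&(q[...,0]<35)&(q[...,1]>150)&(q[...,2]>120);v,u=np.nonzero(m);print(n,len(u),u.mean()+b[0] if len(u) else 0,v.mean()+b[2] if len(u) else 0)
E
```

```text
[np.float64(0.1008), array([0.531 , 0.027 , 0.1007]), ((530.441162109375, 26.570371627807617), (24.34128189086914, 23.53604507446289), 25.063913345336914), array([0.5336, 0.0204, 0.1014]), array([323.4255, 174.5532]), array([316.4117, 173.7887])]
w 30 323.53333333333336 174.53333333333333
t 6 334.5 210.0
```

View pics/w1c.png

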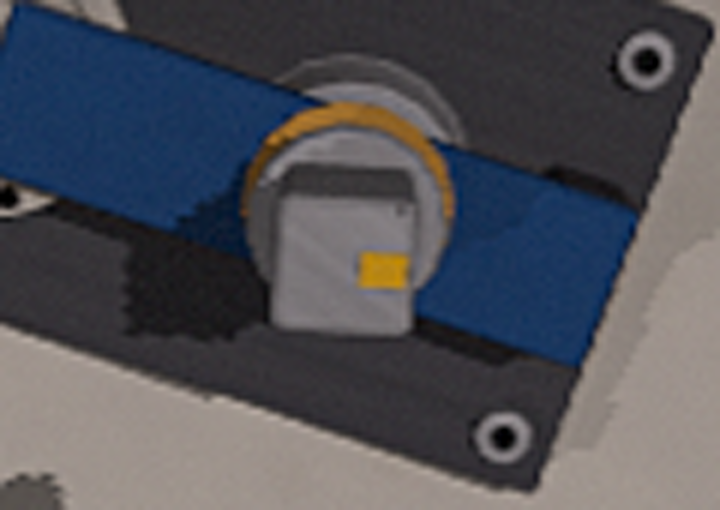

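```bash
python3 -m jog '[[0.2,-0.4,1,0.12],[0.2,-0.4,2,0.24],[0.2,-0.4,3,0.36],[0.2,-0.4,4,0.48],[0.2,-0.4,5,0.6],[0.2,-0.4,6,0.72],[0.2,-0.4,6,0.84],[0.2,-0.4,6,0.96],[0.2,-0.4,6,1.08],[0.2,-0.4,6,1.2],[0.2,-0.4,6,1.32],[0.2,-0.4,6,1.44],[0.2,-0.4,6,1.56],[0.2,-0.4,6,1.6],[0.2,-0.4,6,1.6],[0.2,-0.4,6,1.6],[0.2,-0.4,6,1.6]]'
python3 - <<'E'
from head import *
c=cam("wrist");save(c,"w2.png");np.savez("pics/w2.npz",**{k:c[k] for k in("pixels","depth","K","d","pose")})
o=bot.get_obs();print(o["q"],o["eef_pos"],o["tool_rot"],o["t"])
w,x,y,z=o["tool_rot"];print("x heading",np.degrees(2*np.arctan2(y,x)))
uv=cv2.projectPoints(np.array([[.5307,.0266,.101]]),*(lambda T:(cv2.Rodrigues(T[:3,:3])[0],T[:3,3]))(np.linalg.inv(c["pose"])),c["K"],c["d"])[0].ravel();print(uv)
u,v=uv.astype(int)
print([np.round(x,4) if not isinstance(x,tuple) else x for x in head(c,.092,.115,(u-50,u+50,v-50,min(v+50,400)))])
a=dict(np.load("pics/w1.npz"));h=head(c,.092,.115,(u-50,u+50,v-50,min(v+50,400)))
o1,d1=ray(a,[323.43,174.55]);o2,d2=ray(c,h[4]);s=np.linalg.lstsq(np.c_[d1[0],-d2[0]],o2-o1,rcond=None)[0];print("mark tri",o1+s[0]*d1[0],o2+s[1]*d2[0])
o1,d1=ray(a,[316.41,173.79]);o2,d2=ray(c,h[5]);s=np.linalg.lstsq(np.c_[d1[0],-d2[0]],o2-o1,rcond=None)[0];print("center tri",o1+s[0]*d1[0],o2+s[1]*d2[0])
E
```

```text
t: 3.62
eef_pos: [0.5317, 0.0273, 0.2121]
tool_rot: [-0.0, 0.844, -0.537, 0.001]
contact_force: [0.6, -0.2, 0.5]
gripper_width: 0.997
grasp_force: 0.0
[-0.05057226  0.26976275 -0.14048148  1.91015817  0.04554025  0.96366494
 -2.91601996] [0.53162312 0.02738525 0.21190734] [-3.23447715e-04  8.43722077e-01 -5.36780023e-01  3.98840012e-04] 3.6667
x heading -64.92942741606257
[322.33923653 193.52169764]
[np.float64(0.1008), array([0.5314, 0.0256, 0.1007]), ((531.041259765625, 26.226625442504883), (23.95168685913086, 24.34718132019043), 23.084096908569336), array([0.5331, 0.0201, 0.1014]), array([323.    , 185.6029]), array([322.1327, 191.9949])]
mark tri [0.53336358 0.02028742 0.10028688] [0.53301358 0.02037423 0.1003482 ]
center tri [0.53024871 0.02667256 0.09713674] [0.53092203 0.02650285 0.09701017]
```

View pics/w2.png

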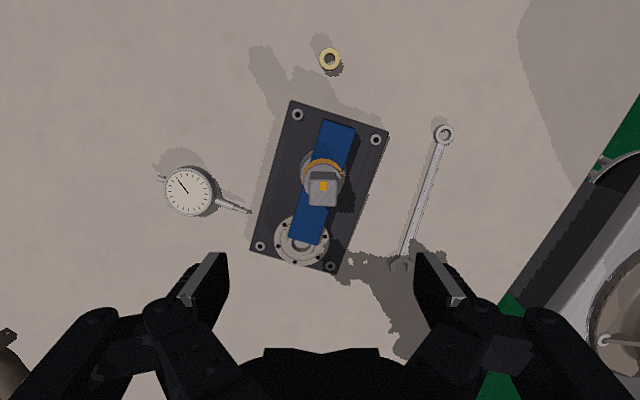

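The second wrist view shows the mark at (323,186), and the fingers straddle the head. The gauge stem end at (250,212) lies well below the finger height. Triangulation puts the head centre at (0.531, 0.0264) with its top at about 0.100, and the tool is square to the flats. I'll go down and close lightly to calibrate the opening.

```bash
python3 -m jog '[[0.05,0.1,3,-0.01],[0.05,0.1,6,-0.01],[0.05,0.1,9,-0.01],[0.05,0.1,11,-0.01],[0.05,0.1,12.5,-0.01],[0.05,0.1,13.5,-0.01],[0.05,0.1,14,-0.01],[0.05,0.1,14,-0.01]]'; python3 -m jog '[[0,0,0,0],[0,0,0,0],[0,0,0,0],[0,0,0,0],[0,0,0,0],[0,0,0,0],[0,0,0,0],[0,0,0,0],[0,0,0,0],[0,0,0,0],[0,0,0,0],[0,0,0,0]]' 0.6 20
```

```text
t: 4.33
eef_pos: [0.5303, 0.0266, 0.0707]
tool_rot: [0.0, 0.846, -0.533, -0.0]
contact_force: [0.1, 0.4, 1.1]
gripper_width: 0.997
grasp_force: 0.0
t: 5.33
eef_pos: [0.5308, 0.0266, 0.0718]
tool_rot: [-0.0, 0.846, -0.533, 0.0]
contact_force: [-1.5, -0.4, 6.1]
gripper_width: 0.28
grasp_force: 24.5
```

```bash
cat > look.py <<'E'
from head import *
import sys
def look(save_as=None):
    c=cam("wrist")
    if save_as: save(c,save_as)
    T=np.linalg.inv(c["pose"]);r=[]
    uv=cv2.projectPoints(np.array([[.531,.0265,.098]]),cv2.Rodrigues(T[:3,:3])[0],T[:3,3],c["K"],c["d"])[0].ravel()
    u,v=uv.round().astype(int)
    uu,vv=np.meshgrid(np.arange(u-15,u+16),np.arange(v-15,min(v+16,400)));P=dep(c,np.c_[uu.ravel(),vv.ravel()])
    P=P[(np.hypot(P[:,0]-.531,P[:,1]-.0265)<.008)&(P[:,2]<.125)]
    o=bot.get_obs();w,x,y,z=o["tool_rot"]
    print("head z %.4f n%d"%(np.median(P[:,2]),len(P)),uv.round(),"heading %.1f"%np.degrees(2*np.arctan2(y,x)),"q7 %.2f"%o["q"][6],"tz %.4f"%o["eef_pos"][2],"w %.3f"%o["gripper_width"],"t %.1f"%o["t"], "F",o["contact_force"].round(1),"M",o["torque"].round(2))
    return c,uv
if __name__=="__main__": look(sys.argv[1] if len(sys.argv)>1 else None)
E
python3 -m jog '[[0,0,-0.2,0],[0,0,-0.3,0],[0,0,-0.3,0]]' 0.376 20; python3 look.py w3.png; python3 -m jog '[[0,0,0,-0.1],[0,0,0,-0.2],[0,0,0,-0.3],[0,0,0,-0.3]]'; python3 look.py w4.png
```

```text
t: 5.58
eef_pos: [0.5307, 0.0267, 0.0744]
tool_rot: [-0.0, 0.846, -0.533, 0.0]
contact_force: [0.5, 0.0, -0.4]
gripper_width: 0.313
grasp_force: 0.0
head z 0.1010 n807 [320. 281.] heading -64.4 q7 -2.93 tz 0.0743 w 0.312 t 5.6 F [ 0.5 -0.   0.6] M [-0.02 -0.04 -0.07]
t: 5.97
eef_pos: [0.5305, 0.0267, 0.0742]
tool_rot: [-0.0, 0.917, -0.399, -0.0]
contact_force: [-0.0, 0.4, 0.8]
gripper_width: 0.308
grasp_force: 0.8
head z 0.1011 n803 [320. 281.] heading -47.3 q7 -2.67 tz 0.0742 w 0.314 t 6.0 F [ 0.3 -0.2  0.3] M [ 0.02 -0.01  0.1 ]
```

View pics/w4.png

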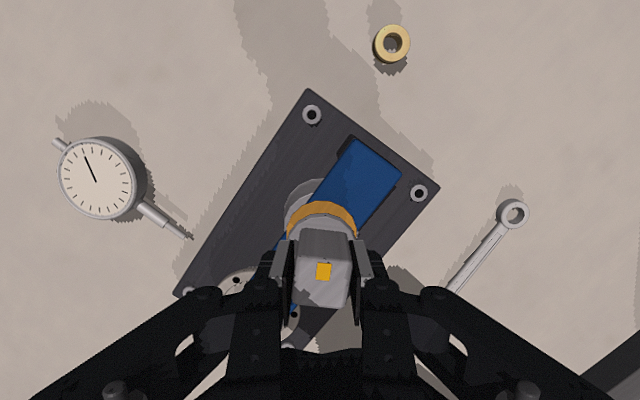

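The view shows the head, with its mark at (323,271), sitting slightly skewed between the pads and following the hand. I'll keep turning backward in small steps and check the height each time.

```bash
python3 -m jog '[[0,0,0,-0.1],[0,0,0,-0.2],[0,0,0,-0.2]]' |grep force; python3 look.py;  python3 -m jog '[[0,0,0,-0.1],[0,0,0,-0.2],[0,0,0,-0.2]]'|grep force; python3 look.py
```

```text
contact_force: [-0.9, -0.8, 0.3]
grasp_force: 0.8
head z 0.1013 n806 [320. 281.] heading -36.0 q7 -2.51 tz 0.0742 w 0.310 t 6.3 F [ 0.9 -0.1  0.2] M [0.02 0.03 0.  ]
contact_force: [-0.3, 0.2, 1.3]
grasp_force: 0.8
head z 0.1015 n796 [320. 281.] heading -24.6 q7 -2.34 tz 0.0742 w 0.313 t 6.6 F [ 0.7 -0.2  0.7] M [-0.09 -0.01 -0.01]
```

```bash
python3 -m jog '[[0,0,0,-0.1],[0,0,0,-0.2],[0,0,0,-0.2]]' |grep force; python3 look.py
```

```text
contact_force: [-1.0, -0.9, 2.1]
grasp_force: 1.3
head z 0.1017 n787 [320. 281.] heading -13.2 q7 -2.17 tz 0.0743 w 0.309 t 6.9 F [-1.  -1.   1.2] M [-0.2   0.12  0.03]
```

```bash
python3 -m jog '[[0,0,0,-0.1],[0,0,0,-0.2],[0,0,0,-0.2]]' |grep force; python3 look.py
```

```text
contact_force: [0.8, -2.3, 1.7]
grasp_force: 1.1
head z 0.1019 n788 [320. 281.] heading -1.8 q7 -2.00 tz 0.0743 w 0.320 t 7.2 F [ 0.5 -1.3  1. ] M [-0.28  0.06 -0.02]
```

```bash
python3 -m jog '[[0,0,0,-0.1],[0,0,0,-0.2],[0,0,0,-0.2]]' |grep force; python3 look.py
```

```text
contact_force: [0.4, -1.6, 0.4]
grasp_force: 0.6
head z 0.0962 n813 [321. 281.] heading 9.7 q7 -1.83 tz 0.0742 w 0.313 t 7.5 F [ 0.8 -0.1  0.4] M [-0.17 -0.07 -0.02]
```

```bash
python3 -m jog '[[0,0,0,-0.1],[0,0,0,-0.2],[0,0,0,-0.2]]' |grep force; python3 look.py
```

```text
contact_force: [-0.5, -2.4, 0.8]
grasp_force: 1.0
head z 0.0963 n824 [321. 280.] heading 21.1 q7 -1.66 tz 0.0742 w 0.314 t 7.8 F [-1.  -2.3  0.3] M [-0.45  0.1  -0.03]
```

It dropped: the head went from 101.9 to 96.2 mm. Next I'll open to 55 mm or more, lower by 5 mm, swing the hand back by π, and close loosely.

```bash
python3 -m jog '[[0,0,0,0],[0,0,0,0],[0,0,0,0],[0,0,0,0],[0,0,0,0],[0,0,0,0]]' -0.4 20; python3 -m jog '[[0,0,0.2,-0.12],[0,0,0.5,-0.24],[0,0,0.5,-0.36],[0,0,0.5,-0.48],[0,0,0.5,-0.6],[0,0,0.5,-0.72],[0,0,0.5,-0.84],[0,0,0.5,-0.96],[0,0,0.5,-1.08],[0,0,0.5,-1.2],[0,0,0.5,-1.32],[0,0,0.5,-1.44],[0,0,0.5,-1.56],[0,0,0.5,-1.68],[0,0,0.5,-1.8],[0,0,0.5,-1.92],[0,0,0.5,-2.04],[0,0,0.5,-2.16],[0,0,0.5,-2.28],[0,0,0.5,-2.4]]' |grep -v rot; python3 -m jog '[[0,0,0,-0.12],[0,0,0,-0.24],[0,0,0,-0.36],[0,0,0,-0.48],[0,0,0,-0.6],[0,0,0,-0.7],[0,0,0,-0.7],[0,0,0,-0.7]]' >/dev/null; python3 look.py w5.png
```

```text
t: 8.32
eef_pos: [0.5306, 0.0268, 0.0743]
tool_rot: [-0.0, 0.982, 0.187, 0.0]
contact_force: [-0.2, -0.5, -0.6]
gripper_width: 0.703
grasp_force: 0.0
t: 9.98
eef_pos: [0.5306, 0.0265, 0.0693]
contact_force: [-0.1, -0.5, 0.2]
gripper_width: 0.699
grasp_force: 0.0
head z 0.0963 n857 [320. 290.] heading 198.9 q7 1.00 tz 0.0692 w 0.702 t 10.7 F [ 1.4 -0.8  0.5] M [-0.02 -0.01  0.03]
```

View pics/w5.png

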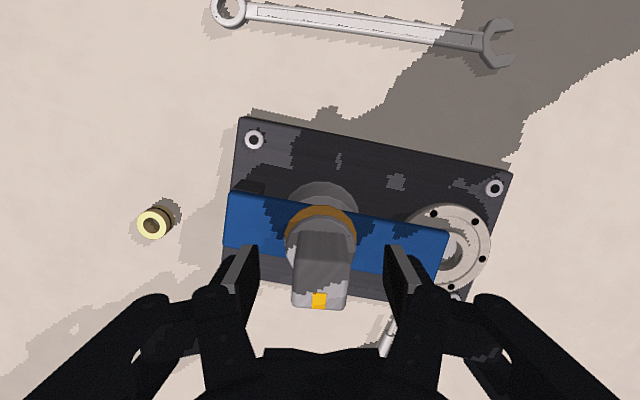

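The head, with its mark at (319,300), is square between the open fingers. I'll close loosely and turn forward.

```bash
python3 -m jog '[[0,0,0,0],[0,0,0,0],[0,0,0,0],[0,0,0,0],[0,0,0,0],[0,0,0,0],[0,0,0,0]]' 0.376 20; python3 -m jog '[[0,0,0,0.12],[0,0,0,0.24],[0,0,0,0.36],[0,0,0,0.48],[0,0,0,0.6],[0,0,0,0.72],[0,0,0,0.84],[0,0,0,0.96],[0,0,0,1.08],[0,0,0,1.2],[0,0,0,1.32],[0,0,0,1.44],[0,0,0,1.56],[0,0,0,1.56]]' |grep -v rot; python3 look.py
```

```text
t: 11.28
eef_pos: [0.5306, 0.0265, 0.0694]
tool_rot: [0.0, -0.166, 0.986, -0.0]
contact_force: [-0.1, -0.5, 1.5]
gripper_width: 0.312
grasp_force: 0.4
t: 12.45
eef_pos: [0.5306, 0.0269, 0.0694]
contact_force: [0.2, 0.6, 0.3]
gripper_width: 0.311
grasp_force: 0.0
head z 0.0951 n781 [322. 290.] heading 109.9 q7 -0.35 tz 0.0694 w 0.316 t 12.5 F [-0.3 -0.9  0.1] M [ 0.02 -0.03 -0.01]
```

```bash
python3 -m jog '[[0,0,0,0.12],[0,0,0,0.24],[0,0,0,0.36],[0,0,0,0.48],[0,0,0,0.6],[0,0,0,0.72],[0,0,0.1,0.84],[0,0,0.1,0.96],[0,0,0.1,1.08],[0,0,0.1,1.2],[0,0,0.2,1.32],[0,0,0.2,1.44],[0,0,0.2,1.56],[0,0,0.2,1.68],[0,0,0.2,1.8],[0,0,0.2,1.92],[0,0,0.2,2.04],[0,0,0.2,2.16],[0,0,0.2,2.16]]' |grep -v rot; python3 look.py
```

```text
t: 14.08
eef_pos: [0.5305, 0.0266, 0.0672]
contact_force: [-0.1, -0.8, 0.2]
gripper_width: 0.312
grasp_force: 0.1
head z 0.0930 n713 [321. 290.] heading -13.7 q7 -2.19 tz 0.0672 w 0.314 t 14.1 F [-0.1 -0.8  0.3] M [-0.25 -0.11  0.03]
```

```bash
python3 -m jog '[[0,0,0,0],[0,0,0,0],[0,0,0,0],[0,0,0,0],[0,0,0,0],[0,0,0,0]]' -0.4 20 >/dev/null; python3 -m jog '[[0,0,0.2,-0.12],[0,0,0.2,-0.24],[0,0,0.2,-0.36],[0,0,0.2,-0.48],[0,0,0.2,-0.6],[0,0,0.2,-0.72],[0,0,0.2,-0.84],[0,0,0.2,-0.96],[0,0,0.2,-1.08],[0,0,0.2,-1.2],[0,0,0.2,-1.32],[0,0,0.2,-1.44],[0,0,0.2,-1.56],[0,0,0.2,-1.68],[0,0,0.2,-1.8],[0,0,0.2,-1.92],[0,0,0.2,-2.04],[0,0,0.2,-2.16],[0,0,0.2,-2.28],[0,0,0.2,-2.4]]' |grep -v rot; python3 -m jog '[[0,0,0,-0.12],[0,0,0,-0.24],[0,0,0,-0.36],[0,0,0,-0.48],[0,0,0,-0.6],[0,0,0,-0.74],[0,0,0,-0.74],[0,0,0,-0.74]]' >/dev/null; python3 look.py; python3 -m jog '[[0,0,0,0],[0,0,0,0],[0,0,0,0],[0,0,0,0],[0,0,0,0],[0,0,0,0],[0,0,0,0]]' 0.376 20;python3 look.py
```

```text
t: 16.3
eef_pos: [0.5306, 0.0264, 0.0653]
contact_force: [-0.3, 0.4, -0.8]
gripper_width: 0.699
grasp_force: 0.0
head z 0.0928 n690 [322. 296.] heading 165.7 q7 0.48 tz 0.0652 w 0.702 t 17.0 F [ 0.1 -0.1  0.5] M [ 0.03 -0.02 -0.01]
t: 17.6
eef_pos: [0.5306, 0.0266, 0.0653]
tool_rot: [0.0, 0.123, 0.992, -0.0]
contact_force: [-0.4, -1.0, 0.7]
gripper_width: 0.312
grasp_force: 0.2
head z 0.0929 n679 [321. 296.] heading 165.9 q7 0.48 tz 0.0653 w 0.310 t 17.6 F [-0.9 -0.   0.3] M [-0.08  0.08  0.03]
```

Next comes about 2.9 rad more forward, ending near 90.0 mm.

```bash
python3 -m jog '[[0,0,0,0.12],[0,0,0,0.24],[0,0,0,0.36],[0,0,0,0.48],[0,0,0,0.6],[0,0,0,0.72],[0,0,0.1,0.84],[0,0,0.1,0.96],[0,0,0.1,1.08],[0,0,0.1,1.2],[0,0,0.2,1.32],[0,0,0.2,1.44],[0,0,0.2,1.56],[0,0,0.2,1.68],[0,0,0.2,1.8],[0,0,0.2,1.92],[0,0,0.2,2.04],[0,0,0.2,2.16],[0,0,0.2,2.16]]' |grep -v rot; python3 look.py
```

```text
t: 19.23
eef_pos: [0.531, 0.0265, 0.0635]
contact_force: [0.5, -1.1, -0.6]
gripper_width: 0.313
grasp_force: 0.4
head z 0.0908 n618 [321. 296.] heading 42.3 q7 -1.37 tz 0.0634 w 0.311 t 19.3 F [ 0.9 -1.6  0.4] M [-0.29 -0.16  0.04]
```

```bash
python3 -m jog '[[0,0,0,0.12],[0,0,0,0.24],[0,0,0,0.36],[0,0,0.05,0.48],[0,0,0.1,0.6],[0,0,0.1,0.7],[0,0,0.1,0.7],[0,0,0.1,0.7]]' |grep -v rot; python3 look.py
```

```text
t: 19.95
eef_pos: [0.5305, 0.0266, 0.0623]
contact_force: [-0.1, -2.1, 1.1]
gripper_width: 0.313
grasp_force: 0.8
head z 0.0901 n581 [321. 297.] heading 2.4 q7 -1.96 tz 0.0623 w 0.309 t 20.0 F [ 0.3 -2.1  1.8] M [-0.37 -0.13  0.07]
```

```bash
python3 -m jog '[[0,0,0,0],[0,0,0,0],[0,0,0,0],[0,0,0,0],[0,0,0,0],[0,0,0,0],[0,0,0,0],[0,0,0,0],[0,0,0,0],[0,0,0,0],[0,0,0,0],[0,0,0,0]]' 0.6 35; python3 look.py w6.png
```

```text
t: 21.0
eef_pos: [0.5304, 0.0263, 0.0623]
tool_rot: [0.0, 1.0, 0.018, -0.0]
contact_force: [-0.8, -4.8, 4.6]
gripper_width: 0.285
grasp_force: 33.5
head z 0.0899 n569 [320. 297.] heading 2.0 q7 -1.96 tz 0.0623 w 0.285 t 21.1 F [-2.5 -4.7  5.3] M [-1.1  0.4  0. ]
```

View pics/w6.png

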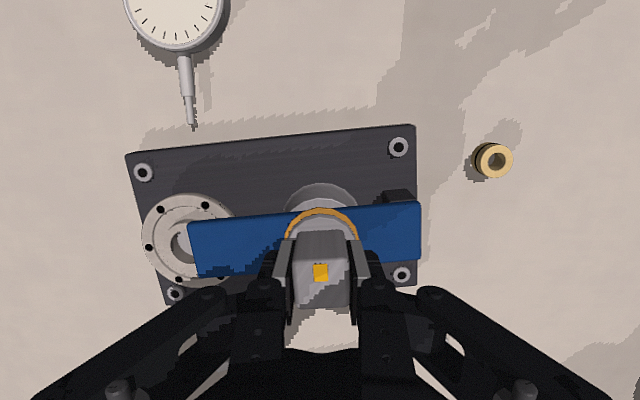

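The head, with its mark at (320,271), is held square in the fingers at 89.9 mm, which is a depth of about 12 mm. The gauge and bearing are undisturbed, so I'll hand it in.

```bash
python3 -c "
from station import bot
print(bot.hand_in())"
```

```text
the job is handed in; nothing more can be done
None
```

The job is handed in: turned backward, the screw dropped one thread, then I turned it about one turn forward to a measured depth of about 12 mm, and the fingers hold its head at about 33 N (the hand-in returned no verdict).

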